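# Tip gauge pins into the V-trough

## Robot

A 6-joint arm with a two-finger parallel gripper is mounted at the origin on the work surface. World frame = base frame: x ahead of the robot, y to its left, z up, the work surface at z = 0. Lengths are in mm, angles in rad, forces in N, time in s.
With the tool pointing down it reaches from about 350 to 975 mm from the base axis. Payload 17.4 kg.
Tool frame: the origin (TCP) lies on the centre line of the jaws, within the pads' length; the fingertips stand 14 mm ahead of it and the grasp point (between the pads) lies 5 mm behind it; z points along the fingers, y is the line along which they close (so a half turn about z gives the same grasp; the last joint's range is limited). The gripper opens to 85 mm and grips with 20 to 120 N. Pads are 22 mm wide; open, the fingers measure 114 mm over their backs; the gripper's body (76 mm by 85 mm) begins 54 mm behind the grasp point. The pads swing forward as they close: fully open they stand 13 mm farther back than shut.
Start: joints at [-1.167, 0.116, 1.442, -0, 1.584, -0.038], TCP at [288.6, -610.199, 219.403] pointing down, gripper open.
Joint ranges: [-2.83, 2.83], [-0.83, 2.19], [0.07, 2.5], [-1.14, 4.28], [0.01, 3], [-2.97, 2.97]. Speed limits (rad/s): [1.89, 1.89, 2.22, 3.14, 3.14, 3.14].

## Interface

Orientations are given as a unit quaternion [x, y, z, w].
In Python, from workcell import bot gives the robot as it stands.
- The arm moves only by the tool drive_tool, never from a script. Its argument "motion" is a list of rows, each an object with "delta_pos": the shift along the world's x, y, z in cm, a list of three; "roll": the turn about the world's z in degrees. In form: [{"delta_pos": [tx, ty, tz], "roll": roll}, ...]. A call has 1 to 8 rows; each row shifts and turns the commanded pose from where the row before left it; what a row does not reach is not made up. A row lasts 1/10 s, in which the tool goes at most 50 mm and 8.59 degrees, less where a joint would pass 70% of its speed; a pose out of reach is approached as far as the arm can. A call with a gripper value outside its range is refused whole. "fingers" is the finger opening in cm, from 0 to 8.54, set as the call begins (left out, the last holds). The fingers move at their own pace and stop on an object; the grip force is fixed at half the most. Time passes only in rows, so rows that do not move let the fingers close. It gives the time, the measured TCP pose, the force, the opening and the grip force at its end, in the units of the state.
- bot.get_obs(): the state, without advancing time (a new reading comes with each control period).
- bot.capture(name): name is "side" or "top" or "wrist"; returns the picture (420x560x3 uint8, blue, green, red); there is no depth.
- bot.camera_model(name): a dict with "mtx" (3x3 intrinsics, pixels), "position" and "orientation" of the camera in the world; the wrist camera has in their place "tool_from_camera" (4x4, takes a point from camera to tool coordinates, whose origin is the TCP and whose axes are the flange's). Camera axes: x right, y down, z forward; pixel columns grow to the right and rows downward; lengths in mm; the calibration is good to about 2 mm. The wrist camera is an equidistant fisheye: a pixel r from the principal point sees the ray r / f radians off the axis. A picture is of the moment at which its call begins: read the wrist's pose just before it. camera_model takes no time and is no camera call.
- bot.finish_job(): hands the job in; it is judged then, once.
The state is a dict: "time_s": time; "joint_pos": joint angles; "qd": joint speeds; "effort": joint torques, N m; "ee_pos": TCP position; "eef_rot": TCP orientation; "wrist_force": force on the tool from outside, world axes, zero at the start; "moment": the same for the moment, N m; "opening": finger opening in mm; "grasp_force": force on a finger pad.
Only numpy, scipy, OpenCV 4.12 (cv2) and the standard library are available. Lean on these libraries where they do the work, as an engineer would, in place of code of your own. Each camera call takes 0.05 s, during which the arm holds its last target. There are 200 camera calls.

## Task

Carry the small aluminium tray by its upright handle to the sloping V-trough and tip it sideways over the trough, close above it, so that the three steel pins roll gently over the tray's open edge and slide down the fold into one closed row against the stop. Then put the empty tray back, standing upright on the middle of its rubber mat, and let go. Do not touch the cleaned pins with the fingers, and leave the case, the loupe and the ring gauge where they are.

Things in the scene. Friction and masses are not known exactly. Their poses are not given: they have to be found in the camera images.
- tray_grip (a point): On the upright plate handle (10 mm thick along x, 56 mm wide along y) of the loose aluminium tray (grey floor, 0.25 kg, 152 mm along y, 77 mm along x), 60 mm above the tray's underside, 21 mm below the plate's top. z up when standing, y along the tray, the pouring side is -x. Underside: x -52 to +5 mm from here. Pins lie just in front (-x) of the handle's foot, their tops 34 mm below this point.
- tray_lip (a point): Middle of the tray's straight open pouring edge (152 mm long, along y), 72 mm to -x and 31 mm below tray_grip; same axes. Three bays side by side (pitch 49 mm), one pin lying along y in each. The floor rises 19 degrees from the handle to this edge, so pins stay put until the tray is tipped well past 19 degrees about y, edge down; 35 to 45 empties it. Starts standing on the mat.
- pin_a: Plain ground steel pin, 16 mm diameter, 40 mm long, 63 g, one of three alike; origin at its centre, y along its axis. Starts in the tray's bay at the tray's -y end.
- pin_b: Same kind of pin; starts in the tray's middle bay.
- pin_c: Same kind of pin; starts in the tray's bay at the tray's +y end.
- vee: Fixed dark steel V-trough, 240 mm long. Origin on the inner fold line at the face of the stop closing the low end; y runs up the fold (14 degrees above level) to the open upper end; z square to the fold, out of the V; x across. Walls 48 mm wide, 45 degrees either side of z, 4 mm thick, slippery: pins slide down by themselves. Closed row: pin centres at y = 20, 60, 100 mm, x = 0, z = 11 mm.
- vee_mouth (a point): Middle of the V-trough's open mouth, level with the two rims: 120 mm up the fold from the stop, 34 mm out from the fold; the rims run 34 mm to either side (+-x). Same axes as vee. The trough's aluminium base is 100 mm by 260 mm.
- mat: Black rubber mat fixed on the table, 160 mm (x) by 230 mm (y), 4 mm thick; origin at the centre of its underside, on the table top. The tray's place, left or right of the trough.
- case: Bystander: closed flat instrument case, 100 x 140 x 36 mm; origin at the centre of its underside.
- loupe: Bystander: black round loupe, 48 mm diameter, 46 mm high; origin at the centre of its underside.
- ring_gauge: Bystander: steel ring gauge, 52 mm outside diameter, 18 mm high; origin at the centre of its underside.
There are look-alikes about, which are no part of the job. Leave any orange look-alike of the part that bears tray_grip alone.

How it is judged (in metres and radians):
On the way, in this order (a step that is already met when the one before it is completed fails the run):
1. the tray is lifted clear of the mat with all three pins still in it (z of tray_grip in the frame of mat above 0.09 m and x of pin_a in the frame of tray_grip between -0.07 and 0 m and z of pin_a in the frame of tray_grip between -0.058 and -0.02 m and y of pin_a in the frame of tray_grip between -0.075 and 0.075 m and x of pin_b in the frame of tray_grip between -0.07 and 0 m and z of pin_b in the frame of tray_grip between -0.058 and -0.02 m and y of pin_b in the frame of tray_grip between -0.075 and 0.075 m and x of pin_c in the frame of tray_grip between -0.07 and 0 m and z of pin_c in the frame of tray_grip between -0.058 and -0.02 m and y of pin_c in the frame of tray_grip between -0.075 and 0.075 m), for 0.1 s.
2. the tray is tipped over the trough (more than 17 degrees) (angle between tray_grip's own z axis and vertical above 0.3 rad and x of tray_grip in the frame of vee between -0.15 and 0.15 m and y of tray_grip in the frame of vee between -0.02 and 0.26 m).
3. all three pins lie along the fold in one closed row against the stop (x of pin_a in the frame of vee between -0.004 and 0.004 m and z of pin_a in the frame of vee between 0.008 and 0.0145 m and y of pin_a in the frame of vee between 0.015 and 0.107 m and angle between the y axis of each of pin_a, pin_b, pin_c and the y axis of vee, either way round below 0.12 rad and x of pin_b in the frame of vee between -0.004 and 0.004 m and z of pin_b in the frame of vee between 0.008 and 0.0145 m and y of pin_b in the frame of vee between 0.015 and 0.107 m and x of pin_c in the frame of vee between -0.004 and 0.004 m and z of pin_c in the frame of vee between 0.008 and 0.0145 m and y of pin_c in the frame of vee between 0.015 and 0.107 m), for 0.2 s.
At the end, for the whole second after the job is handed in: The pins rest in the fold in one closed row against the stop: centres within 4 mm of its mid-plane and 8 to 14.5 mm above it, axes within 7 degrees, none centred over 107 mm from the stop. The tray stands upright (5 degrees) on the mat, handle within 75 mm of the mat's centre, released (all of step 3 and angle between tray_grip's own z axis and vertical below 0.08 rad and z of tray_grip in the frame of mat between 0.059 and 0.069 m and horizontal distance between tray_grip and mat below 0.075 m and linear speed of each of pin_a, pin_b, pin_c below 0.02 m/s); the robot touches nothing.
It fails at once if the fingers touch a pin (contact force between the fingers and pin_a above 0.5 N or contact force between the fingers and pin_b above 0.5 N or contact force between the fingers and pin_c above 0.5 N).
It fails at once if a pin is flung or dropped from a height (faster than 1.5 m/s) (linear speed of any of pin_a, pin_b, pin_c above 1.5 m/s).
It fails at once if the case, loupe or ring gauge is shifted by more than 30 mm (distance of any of case, loupe, ring_gauge from where it was at the start of the episode above 0.03 m).
It also fails if it takes over 51 s, if anything falls off the work surface, if the arm or the gripper's body presses on something with over 40 N, if the wrist force passes 120 N, or if a joint passes its speed limit or range.

## Working session

There is one attempt and no reset: what is moved stays moved. The work goes in short steps, Python scripts to look and compute and a tool call to move; the robot and the scene stay as the last step left them, time stands still between calls to the robot, and variables do not carry over. Pictures are saved under pics/ and viewed, at most 10 in all, crops included, and the job is handed in when it is done.

Besides the shell and the picture viewer there is one more tool, called after "Call:" as name([rows], argument=value, ...), one row to a line, values as JSON. drive_tool: Moves the arm, as the interface text tells. Its arguments: {"type":"object","properties":{"motion":{"type":"array"},"fingers":{"type":"number"}},"required":["motion"]}

```bash
ls; mkdir -p pics; python3 - <<'E'
from workcell import bot
import cv2,numpy as np
o=bot.get_obs(); print({k:np.round(v,3).tolist() for k,v in o.items()})
for n in ("side","top","wrist"):
    im=bot.capture(n); cv2.imwrite(f"pics/{n}0.png",im)
    print(n,bot.camera_model(n))
E
```

```text
pics
{'time_s': 0.0, 'joint_pos': [-1.167, 0.116, 1.442, 0.0, 1.584, -0.038], 'qd': [0.001, 0.001, 0.0, -0.002, -0.0, -0.0], 'effort': [-0.005, -73.199, -63.25, -0.0, 0.006, 0.0], 'ee_pos': [288.517, -610.006, 218.637], 'eef_rot': [0.976, 0.219, -0.0, -0.001], 'wrist_force': [0.448, -0.758, 0.425], 'moment': [-0.023, -0.003, -0.014], 'grasp_force': 0.0, 'opening': 85.52}
side {'mtx': array([[449.83828253,   0.        , 279.35487585],
       [  0.        , 449.83828253, 206.02948731],
       [  0.        ,   0.        ,   1.        ]]), 'position': array([ 344.9149293 , -881.94703901,  994.20931669]), 'orientation': array([ 0.93355505, -0.08233816,  0.03376022, -0.34721124])}
top {'mtx': array([[485.23189048,   0.        , 277.54143907],
       [  0.        , 485.23189048, 197.83223168],
       [  0.        ,   0.        ,   1.        ]]), 'position': array([ 286.8159127 , -110.06108682, 1792.72191587]), 'orientation': array([ 0.70649973, -0.70577451,  0.03430359, -0.03954406])}
wrist {'mtx': array([[325.1922621 ,   0.        , 270.9573872 ],
       [  0.        , 325.1922621 , 205.37849229],
       [  0.        ,   0.        ,   1.        ]]), 'tool_from_camera': array([[-6.45283787e-04, -9.57903521e-01, -2.87089583e-01,
         7.28841514e+01],
       [ 9.99999711e-01, -5.02832261e-04, -5.69922479e-04,
         2.16754560e-02],
       [ 4.01572844e-04, -2.87089868e-01,  9.57903568e-01,
        -1.54989874e+02],
       [ 0.00000000e+00,  0.00000000e+00,  0.00000000e+00,
         1.00000000e+00]])}
```

View pics/top0.png

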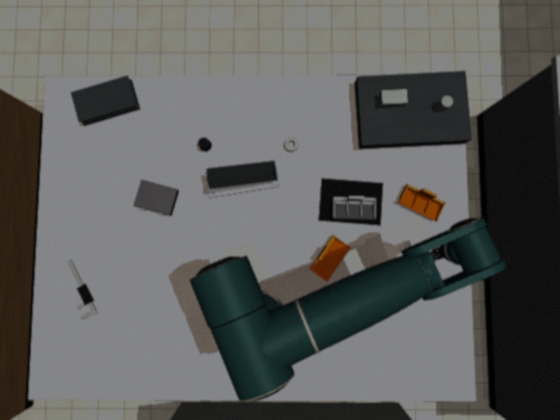

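View pics/side0.png

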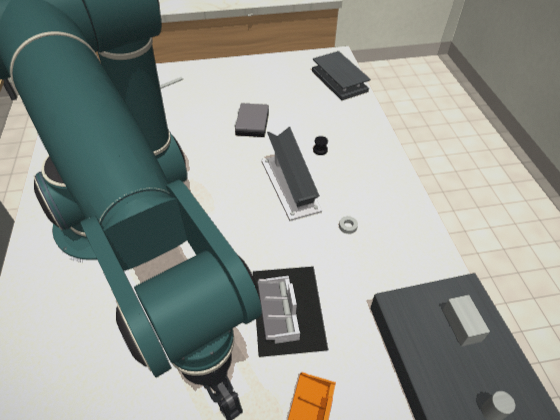

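```bash
cat > h.py <<'E'
import numpy as np,cv2
from scipy.spatial.transform import Rotation as R
from workcell import bot
def ray(n,uv):
    m=bot.camera_model(n); d=np.linalg.inv(m['mtx'])@[*uv,1]
    return np.array(m['position']),R.from_quat(m['orientation']).as_matrix()@d
def pt(n,uv,z):
    p,d=ray(n,uv); return (p+d*(z-p[2])/d[2]).round(1)
def px(n,P):
    m=bot.camera_model(n); c=R.from_quat(m['orientation']).as_matrix().T@(np.array(P,float)-m['position'])
    q=m['mtx']@c; return (q[:2]/q[2]).round(1)
E
python3 - <<'E'
import cv2,numpy as np
s=cv2.imread('pics/side0.png');t=cv2.imread('pics/top0.png')
f=lambda i,x,y,w,h,k:cv2.resize(i[y:y+h,x:x+w],None,fx=k,fy=k,interpolation=cv2.INTER_CUBIC)
a=np.hstack([f(s,245,255,100,100,4),f(s,250,120,100,100,4)])
b=f(t,195,150,200,50,4) ; b=f(t,195,155,200,75,4)
im=np.vstack([a,np.clip(b[:200].astype(float)*1.6,0,255).astype(np.uint8)])
cv2.imwrite('pics/m1.png',im);print(im.shape)
E
```

```text
(600, 800, 3)
```

View pics/m1.png

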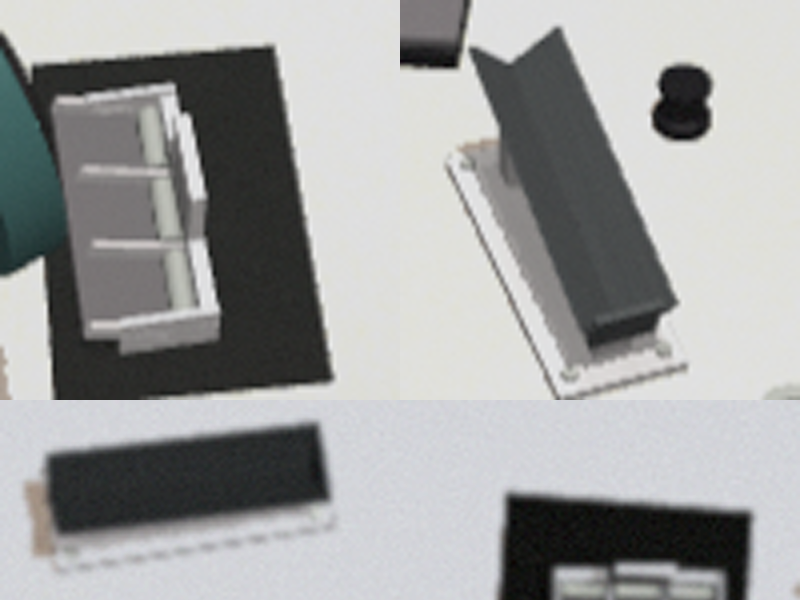

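```bash
cat > fit.py <<'E'
from h import *
from scipy.optimize import least_squares
c=lambda u,v:(245+u/4,255+v/4)
d=lambda u,v:(250+(u-400)/4,120+v/4)
t=lambda u,v:(195+u/4,155+(v-400)/4)
def pose(p,L):  # x,y,z,yaw ; pitch
    return R.from_euler('ZX',[p[3],p[4]]).as_matrix()@np.array(L,float)+p[:3]
def solve(obs,p0,pitch,zfix=None):
    def un(p): return [p[0],p[1],p[2] if zfix is None else zfix,p[3],pitch]
    f=lambda p:np.concatenate([px(n,pose(un(p),L))-uv for n,uv,L in obs])
    s=least_squares(f,p0,loss='soft_l1'); print(np.round(un(s.x),3),'yaw deg',np.degrees(s.x[3]).round(2),'res',np.round(s.fun.reshape(-1,2),1).tolist())
    return un(s.x)
vo=[('side',d(470,48),(-34,240,34)),('side',d(560,28),(34,240,34)),('side',d(513,65),(0,240,0)),
('side',d(678,302),(34,0,34)),('side',d(583,335),(-34,0,34)),
('top',t(48,457),(34,240,34)),('top',t(318,423),(34,0,34)),('top',t(330,500),(-34,0,34)),('top',t(60,532),(-34,240,34))]
v=solve(vo,[500,0,50,0],np.radians(14))
print('rim hi',[pose(v,(s,240,34)).round(1) for s in (-34,34)],'lo',[pose(v,(s,0,34)).round(1) for s in (-34,34)])
mo=[('side',c(35,68),(-80,115,4)),('side',c(273,46),(80,115,4)),('side',c(330,380),(80,-115,4)),
('top',t(505,494),(80,115,4)),('top',t(751,512),(80,-115,4))]
m=solve(mo,[400,-300,0,0],0,0)
to=[('side',c(55,100),(-72,76,-31)),('side',c(88,338),(-72,-76,-31)),('side',c(120,352),(-52,-76,-60)),('side',c(218,338),(5,-76,-60)),
('top',t(725,572),(5,-76,-31)),('top',t(553,568),(5,76,-31))]
solve(to,[400,-300,64,0],0,64)
print([pt('side',q,0) for q in [d(560,398),d(688,365),d(447,160)]])
print('stop bits',[px('side',pose(v,(s,0,34)))for s in(-34,34)])
E
python3 fit.py
```

```text
[5.00e+02 0.00e+00 5.00e+01 0.00e+00 2.44e-01] yaw deg 0.0 res [[-15.0, -18.7], [-15.5, -16.1], [-14.9, -17.2], [-31.0, -17.7], [-30.9, -23.1], [-23.0, 7.2], [-21.9, 18.1], [-25.1, 17.8], [-26.5, 8.0]]
rim hi [array([466. , 224.6, 141.1]), array([534. , 224.6, 141.1])] lo [array([466. ,  -8.2,  83. ]), array([534. ,  -8.2,  83. ])]
[ 400. -300.    0.    0.    0.] yaw deg 0.0 res [[-32.3, -16.5], [-32.6, -19.5], [-29.4, -25.0], [-19.9, 17.8], [-19.2, 13.4]]
[ 400. -300.   64.    0.    0.] yaw deg 0.0 res [[-33.8, -19.0], [-35.6, -24.9], [-34.3, -24.0], [-35.2, -24.3], [-21.8, 18.1], [-20.8, 19.0]]
[array([523.8, -92.5,  -0. ]), array([620.9, -78.3,   0. ]), array([481.9, 164.1,  -0. ])]
stop bits [array([264.8, 180.7]), array([288.5, 177.8])]
```

Rounding in px() killed the numeric gradient; removing it.

```bash
sed -i 's/return (q\[:2\]\/q\[2\]).round(1)/return q[:2]\/q[2]/' h.py; python3 fit.py
```

```text
[ 5.67428e+02 -8.29280e+01  4.62680e+01  1.62000e-01  2.44000e-01] yaw deg 9.27 res [[0.1, 0.3], [-0.7, 0.4], [-0.7, 0.5], [-1.2, 0.0], [-0.6, -2.1], [0.6, -1.5], [-0.2, -0.6], [-0.1, -1.3], [0.5, -1.0]]
rim hi [array([497.7, 133.3, 137.3]), array([564.8, 144.3, 137.3])] lo [array([535.2, -96.5,  79.3]), array([602.3, -85.6,  79.3])]
[ 462.875 -367.737    0.     -94.33     0.   ] yaw deg -5404.71 res [[-2.0, -1.1], [-0.2, -0.4], [0.1, 0.9], [0.1, -1.4], [0.5, -0.8]]
[ 472.869 -375.61    64.     157.049    0.   ] yaw deg 8998.24 res [[-0.4, 1.1], [-0.7, -0.5], [0.1, 0.2], [-0.0, 0.3], [-1.3, -1.2], [-0.0, -1.5]]
[array([523.8, -92.5,  -0. ]), array([620.9, -78.3,   0. ]), array([481.9, 164.1,  -0. ])]
stop bits [array([295.11893611, 201.62031257]), array([318.27526195, 195.51445169])]
```

Call:
drive_tool([
  {"delta_pos":[2.3,2.9,0],"roll":-3.4},
  {"delta_pos":[2.3,2.9,0],"roll":-3.4},
  {"delta_pos":[2.3,2.9,0],"roll":-3.4},
  {"delta_pos":[2.3,2.9,0],"roll":-3.4},
  {"delta_pos":[2.3,2.9,0],"roll":-3.4},
  {"delta_pos":[2.3,2.9,0],"roll":-3.4},
  {"delta_pos":[2.3,2.9,0],"roll":-3.4},
  {"delta_pos":[2.3,2.9,0],"roll":-3.4},
], fingers=8.54)

```text
time_s: 0.95
ee_pos: [473.3, -376.8, 219.2]
eef_rot: [1.0, -0.018, -0.0, -0.0]
wrist_force: [0.6, -0.3, 0.2]
opening: 85.3
grasp_force: 0.0
```

Call:
drive_tool([
  {"delta_pos":[0,0,0],"roll":0},
  {"delta_pos":[0,0,0],"roll":0},
])

```text
time_s: 1.15
ee_pos: [472.9, -377.7, 219.2]
eef_rot: [1.0, -0.015, -0.0, -0.0]
wrist_force: [0.5, 0.6, 0.2]
opening: 85.4
grasp_force: 0.0
```

```bash
python3 - <<'E'
from h import *
o=bot.get_obs();print(o['ee_pos'],o['eef_rot'],o['time_s'])
w=bot.capture('wrist');s=bot.capture('top')
cv2.imwrite('pics/w1.png',w);cv2.imwrite('pics/t1.png',s)
np.savez('w1.npz',p=o['ee_pos'],q=o['eef_rot'])
cv2.imwrite('pics/w1b.png',cv2.resize(w,(800,600),interpolation=cv2.INTER_CUBIC))
E
```

```text
[ 472.91142635 -377.65290687  219.23477917] [ 9.99880344e-01 -1.54684693e-02 -1.54674921e-04 -1.61562015e-05] 1.15
```

View pics/w1b.png

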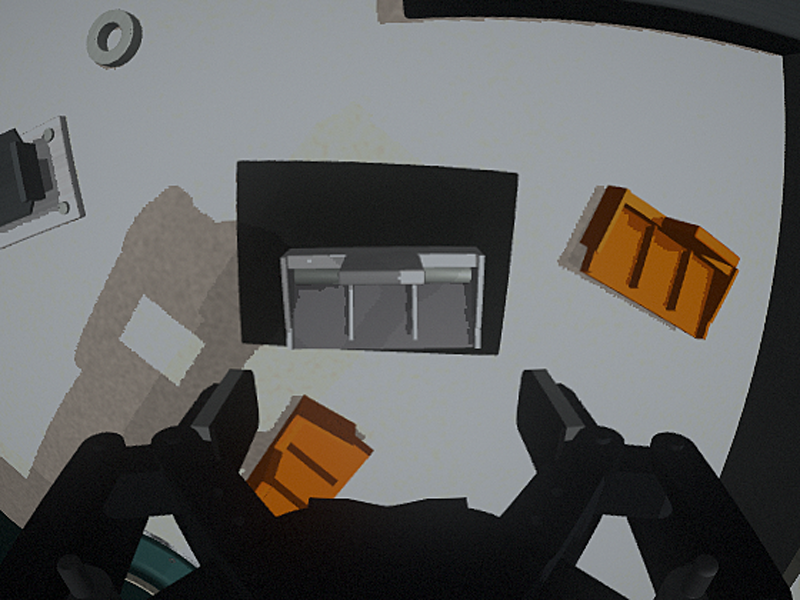

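```bash
cat >> h.py <<'E'
def wpt(uv,z,p,q):
    m=bot.camera_model('wrist');K=m['mtx'];T=np.array(m['tool_from_camera'])
    a=(np.array(uv,float)-K[:2,2])/K[0,0];r=np.hypot(*a)
    d=np.array([*(a/r*np.sin(r)),np.cos(r)])
    Rw=R.from_quat(q).as_matrix();o=Rw@T[:3,3]+p;d=Rw@T[:3,:3]@d
    return (o+d*(z-o[2])/d[2]).round(1)
E
python3 - <<'E'
from h import *
f=np.load('w1.npz');W=lambda u,v,z:wpt((u*.7-.15,v*.7-.15),z,f['p'],f['q'])
for n,l,z in [('plate top',[(340,271),(423,270),(423,284),(340,285)],85),('lip',[(290,346),(477,353)],33),('mat',[(238,160),(518,173),(498,354),(243,343)],4),('base',[(65,116),(85,215)],5)]:
    P=np.array([W(*q,z) for q in l]);print(n,P[:,:2].tolist(),'mean',P.mean(0).round(1),'yaw',[np.degrees(np.arctan2(*(P[i]-P[j])[[0,1]]*[-1,1])).round(1) for i,j in ((0,1),(-1,-2))])
E
```

```text
plate top [[475.2, -347.3], [474.2, -400.6], [464.8, -400.5], [465.9, -346.7]] mean [ 470.  -373.8   85. ] yaw [np.float64(-1.1), np.float64(-1.2)]
lip [[401.7, -296.6], [390.8, -448.0]] mean [ 396.2 -372.3   33. ] yaw [np.float64(-4.1), np.float64(175.9)]
mat [[551.9, -258.7], [533.2, -485.3], [375.7, -473.0], [392.8, -246.2]] mean [ 463.4 -365.8    4. ] yaw [np.float64(-4.7), np.float64(-4.3)]
base [[616.1, -83.6], [519.9, -98.8]] mean [568.  -91.2   5. ] yaw [np.float64(-81.0), np.float64(99.0)]
```

Call:
drive_tool([
  {"delta_pos":[-0.2,0.4,-2.5],"roll":-0.5},
  {"delta_pos":[0,0,-3],"roll":0},
  {"delta_pos":[0,0,-3],"roll":0},
  {"delta_pos":[0,0,-2.5],"roll":0},
  {"delta_pos":[0,0,-1.7],"roll":0},
  {"delta_pos":[0,0,-1],"roll":0},
  {"delta_pos":[0,0,0],"roll":0},
])

```text
time_s: 1.95
ee_pos: [470.1, -374.3, 81.5]
eef_rot: [1.0, -0.021, -0.001, -0.0]
wrist_force: [-0.3, -0.7, -0.7]
opening: 85.5
grasp_force: 0.0
```

Call:
drive_tool([
  {"delta_pos":[0,0,0],"roll":0},
  {"delta_pos":[0,0,0],"roll":0},
  {"delta_pos":[0,0,0],"roll":0},
  {"delta_pos":[0,0,0],"roll":0},
  {"delta_pos":[0,0,0],"roll":0},
  {"delta_pos":[0,0,0],"roll":0},
], fingers=4.5)

```text
time_s: 2.55
ee_pos: [470.6, -374.2, 82.6]
eef_rot: [1.0, -0.021, 0.0, 0.0]
wrist_force: [0.2, -0.4, 0.2]
opening: 45.4
grasp_force: 0.0
```

```bash
python3 - <<'E'
from h import *
o=bot.get_obs();print(o['ee_pos'],o['wrist_force'],o['opening'],o['grasp_force'])
s=bot.capture('side');w=bot.capture('wrist')
im=np.hstack([cv2.resize(s[235:360,230:350],(400,417)),cv2.resize(w[140:400,150:400],(400,417))])
cv2.imwrite('pics/g1.png',im)
E
```

```text
[ 470.63352413 -374.21687264   82.55667358] [ 0.24493447 -0.37800364  0.19072012] 45.37343890364563 0.0
```

View pics/g1.png

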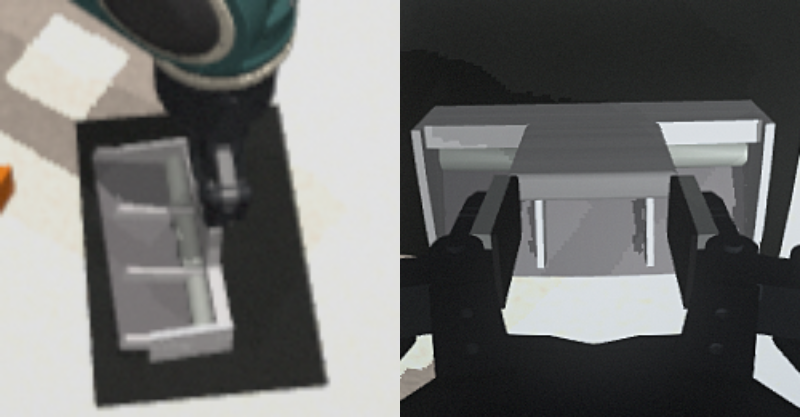

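```bash
cat >> h.py <<'E'
def wpx(P):  # tool-frame point -> wrist pixel
    m=bot.camera_model('wrist');K=m['mtx'];T=np.linalg.inv(np.array(m['tool_from_camera']))
    c=T[:3,:3]@np.array(P,float)+T[:3,3];h=np.hypot(c[0],c[1]);r=np.arctan2(h,c[2])*K[0,0]
    return K[:2,2]+c[:2]/h*r
E
python3 - <<'E'
from h import *
crop=lambda uv:(400+(uv[0]-150)*1.6,(uv[1]-140)*1.604)
for z in (14,0,-10,-20): print(z,[np.round(crop(wpx((x,y,z)))).tolist() for x in(-11,11) for y in (-22.7,22.7)])
o=bot.get_obs();Rw=R.from_quat(o['eef_rot']).as_matrix()
f=lambda P:np.round(crop(wpx(Rw.T@(np.array(P)-o['ee_pos'])))).tolist()
print('plate top',[f((470+x,-374+y,85)) for x in(-5,5) for y in (28,-28)])
E
```

```text
14 [[531.0, 193.0], [656.0, 193.0], [528.0, 136.0], [659.0, 136.0]]
0 [[527.0, 211.0], [661.0, 211.0], [523.0, 151.0], [664.0, 151.0]]
-10 [[523.0, 226.0], [664.0, 226.0], [519.0, 163.0], [668.0, 163.0]]
-20 [[519.0, 242.0], [668.0, 242.0], [514.0, 177.0], [673.0, 177.0]]
plate top [[509.0, 203.0], [679.0, 197.0], [506.0, 176.0], [679.0, 169.0]]
```

```bash
python3 - <<'E'
from h import *
for z in (14,1,-10,-20,-30): print(z,[np.round((wpx((x,y,z))+.15)/.7).tolist() for x in(-11,11) for y in (-42.7,42.7)])
s=bot.capture('side');m=s[250:340,265:330]
cv2.imwrite('pics/g2.png',np.clip(1.5*cv2.resize(m.astype(float),None,fx=6,fy=6,interpolation=cv2.INTER_CUBIC),0,255))
o=bot.get_obs();p=o['ee_pos']
for z in (14,0,-20): print(z,[((px('side',p+[0,y,-z])-[265,250])*6).round().tolist() for y in (-23,-35)])
print('plate top',[((px('side',(470+x,-374+y,85))-[265,250])*6).round().tolist() for x in (-5,5) for y in (28,-28)])
E
```

```text
14 [[283.0, 371.0], [491.0, 371.0], [279.0, 321.0], [496.0, 321.0]]
1 [[277.0, 386.0], [498.0, 386.0], [271.0, 333.0], [503.0, 333.0]]
-10 [[270.0, 400.0], [504.0, 400.0], [264.0, 345.0], [510.0, 344.0]]
-20 [[264.0, 414.0], [511.0, 414.0], [257.0, 356.0], [518.0, 356.0]]
-30 [[257.0, 429.0], [518.0, 429.0], [249.0, 370.0], [526.0, 369.0]]
14 [[171.0, 334.0], [177.0, 363.0]]
0 [[172.0, 316.0], [179.0, 345.0]]
-20 [[174.0, 290.0], [180.0, 318.0]]
plate top [[132.0, 199.0], [160.0, 327.0], [158.0, 195.0], [187.0, 322.0]][ WARN:0@1.536] global loadsave.cpp:1063 imwrite_ Unsupported depth image for selected encoder is fallbacked to CV_8U.
```

View pics/g2.png

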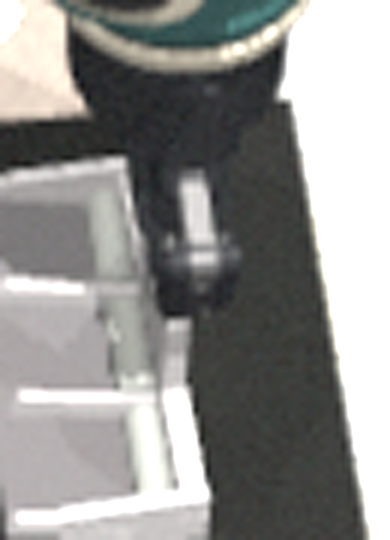

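Call:
drive_tool([
  {"delta_pos":[0,0,0],"roll":0},
  {"delta_pos":[0,0,0],"roll":0},
  {"delta_pos":[0,0,0],"roll":0},
  {"delta_pos":[0,0,0],"roll":0},
  {"delta_pos":[0,0,-1.0],"roll":0},
  {"delta_pos":[0,0,-1.2],"roll":0},
  {"delta_pos":[0,0,-1.0],"roll":0},
  {"delta_pos":[0,0,0],"roll":0},
], fingers=8.5)

```text
time_s: 3.5
ee_pos: [469.8, -373.5, 48.0]
eef_rot: [1.0, -0.021, -0.001, -0.001]
wrist_force: [-1.5, -0.6, -0.3]
opening: 85.3
grasp_force: 0.0
```

Call:
drive_tool([
  {"delta_pos":[0,0,0],"roll":0},
  {"delta_pos":[0,0,0],"roll":0},
  {"delta_pos":[0,0,0],"roll":0},
  {"delta_pos":[0,0,0],"roll":0},
  {"delta_pos":[0,0,0],"roll":0},
  {"delta_pos":[0,0,0],"roll":0},
], fingers=4.5)

```text
time_s: 4.1
ee_pos: [471.1, -374.5, 51.4]
eef_rot: [1.0, -0.021, 0.001, 0.0]
wrist_force: [1.8, 0.5, 6.1]
opening: 54.3
grasp_force: 64.3
```

Call:
drive_tool([
  {"delta_pos":[0,0,0.5],"roll":0},
  {"delta_pos":[0,0,1.5],"roll":0},
  {"delta_pos":[0,0,2],"roll":0},
  {"delta_pos":[0,0,2],"roll":0},
  {"delta_pos":[0,0,1.5],"roll":0},
  {"delta_pos":[0,0,0.5],"roll":0},
  {"delta_pos":[0,0,0],"roll":0},
])

```text
time_s: 4.8
ee_pos: [470.7, -374.3, 131.0]
eef_rot: [1.0, -0.021, 0.0, 0.0]
wrist_force: [0.1, 0.7, -4.9]
opening: 54.3
grasp_force: 64.6
```

```bash
python3 - <<'E'
from h import *
o=bot.get_obs();print(o['ee_pos'],o['wrist_force'],o['moment'],o['opening'],o['grasp_force'])
s=bot.capture('side');w=bot.capture('wrist')
im=np.hstack([cv2.resize(s[210:350,230:350],(400,467)),cv2.resize(w[120:400,150:400],(400,467))])
cv2.imwrite('pics/g3.png',im)
E
```

```text
[ 470.73582859 -374.31219454  131.04859264] [ 0.08680576  0.68698269 -4.87337703] [-0.00384866 -0.10680769 -0.00708769] 54.322754357157 64.58507537841797
```

View pics/g3.png

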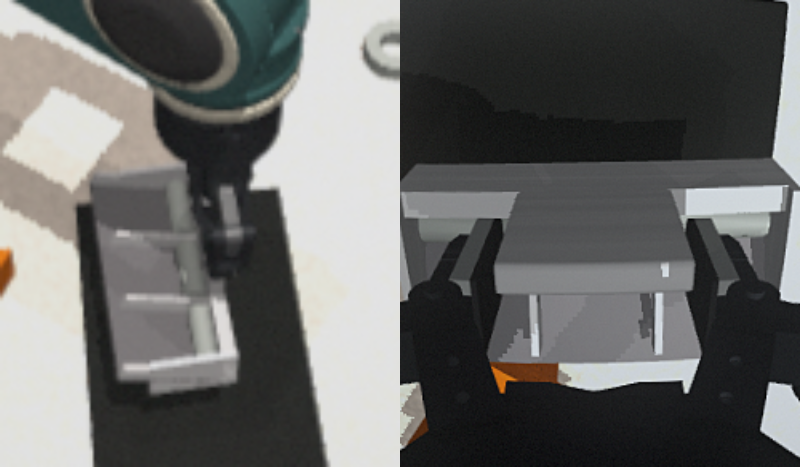

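Call:
drive_tool([
  {"delta_pos":[0.3,0.6,1],"roll":0},
  {"delta_pos":[0.6,1.5,1.5],"roll":0.5},
  {"delta_pos":[1.0,2.4,1.5],"roll":0.5},
  {"delta_pos":[1.3,3.0,1.5],"roll":0.5},
  {"delta_pos":[1.3,3.0,1.0],"roll":0.5},
  {"delta_pos":[1.3,3.0,0.5],"roll":0.5},
  {"delta_pos":[1.3,3.0,0],"roll":0.5},
  {"delta_pos":[1.3,3.0,0],"roll":0.5},
])

```text
time_s: 5.7
ee_pos: [555.3, -176.7, 202.0]
eef_rot: [1.0, 0.01, 0.001, 0.0]
wrist_force: [1.7, -0.1, -4.2]
opening: 53.9
grasp_force: 64.8
```

Call:
drive_tool([
  {"delta_pos":[1.3,3.0,0],"roll":0.5},
  {"delta_pos":[1.3,3.0,0],"roll":0.5},
  {"delta_pos":[1.3,3.0,0],"roll":0.5},
  {"delta_pos":[1.3,3.0,0],"roll":0.5},
  {"delta_pos":[1.3,3.0,0],"roll":0.5},
  {"delta_pos":[1.3,2.7,0],"roll":0.5},
  {"delta_pos":[1.0,2.2,0],"roll":0.1},
  {"delta_pos":[0.6,1.1,0],"roll":0},
])

```text
time_s: 6.5
ee_pos: [648.9, 33.8, 201.4]
eef_rot: [0.999, 0.038, 0.0, -0.0]
wrist_force: [0.5, -0.4, -4.5]
opening: 54.3
grasp_force: 64.8
```

Call:
drive_tool([
  {"delta_pos":[0.4,0.4,-1.0],"roll":0},
  {"delta_pos":[0,0,-1.5],"roll":0},
  {"delta_pos":[0,0,-0.8],"roll":0},
  {"delta_pos":[0,0,-0.2],"roll":0},
  {"delta_pos":[0,0,0],"roll":0},
])

```text
time_s: 7.0
ee_pos: [652.2, 34.1, 164.9]
eef_rot: [0.999, 0.036, -0.0, 0.0]
wrist_force: [0.7, -0.8, -4.6]
opening: 54.2
grasp_force: 64.8
```

```bash
python3 - <<'E'
from h import *
o=bot.get_obs();print(o['time_s'],o['ee_pos'],np.degrees(2*np.arctan2(o['eef_rot'][1],o['eef_rot'][0])),o['wrist_force'],o['moment'],o['opening'],o['grasp_force'])
s=bot.capture('side');w=bot.capture('wrist')
im=np.hstack([cv2.resize(s[90:240,230:380],(400,400),interpolation=cv2.INTER_CUBIC),cv2.resize(w[70:400,110:440],(400,400),interpolation=cv2.INTER_CUBIC)])
cv2.imwrite('pics/v1.png',im)
E
```

```text
7.0 [652.23218913  34.10821386 164.89670905] 4.163959607141225 [ 0.66103314 -0.84565402 -4.62620289] [ 0.01121157 -0.04916139  0.00144546] 54.177100134827946 64.82178211212158
```

View pics/v1.png

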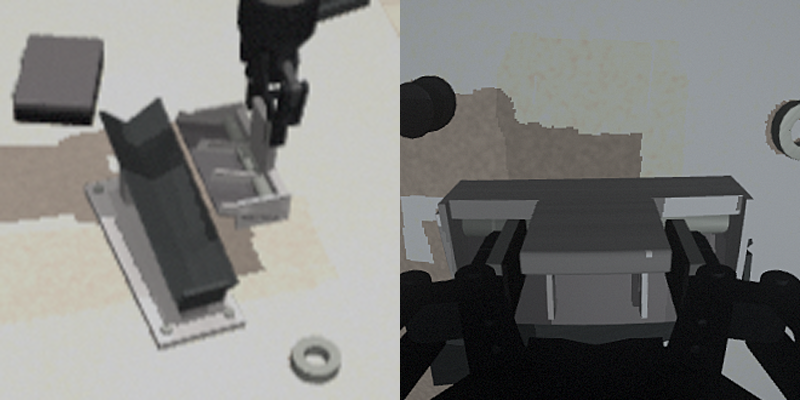

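Call:
drive_tool([
  {"delta_pos":[-0.6,-0.1,0],"roll":0},
  {"delta_pos":[-0.6,-0.1,0],"roll":0},
  {"delta_pos":[-0.6,-0.1,0],"roll":0},
  {"delta_pos":[0,0,0],"roll":0},
])

```text
time_s: 7.5
ee_pos: [633.9, 31.7, 165.8]
eef_rot: [0.999, 0.037, 0.0, 0.0]
wrist_force: [-0.9, 0.1, -4.5]
opening: 54.6
grasp_force: 64.8
```

Call:
drive_tool([
  {"delta_pos":[-0.4,0,0],"roll":0},
  {"delta_pos":[-0.4,-0.1,0],"roll":0},
  {"delta_pos":[0,0,0],"roll":0},
])

```text
time_s: 7.8
ee_pos: [627.0, 30.8, 166.0]
eef_rot: [0.999, 0.037, 0.001, -0.0]
wrist_force: [5.7, -0.3, -5.2]
opening: 54.1
grasp_force: 65.0
```

Call:
drive_tool([
  {"delta_pos":[-0.3,0,0.1],"roll":0},
  {"delta_pos":[-0.3,-0.1,0.2],"roll":0},
  {"delta_pos":[0,0,0],"roll":0},
])

```text
time_s: 8.1
ee_pos: [621.2, 29.8, 169.3]
eef_rot: [0.999, 0.037, 0.001, -0.0]
wrist_force: [6.8, -0.3, -2.1]
opening: 54.6
grasp_force: 64.6
```

```bash
python3 - <<'E'
from h import *
o=bot.get_obs();print(o['time_s'],o['ee_pos'],np.degrees(2*np.arctan2(o['eef_rot'][1],o['eef_rot'][0])),o['wrist_force'],o['moment'],o['opening'],o['grasp_force'])
E
```

```text
8.1 [621.1699138   29.80562759 169.26649283] 4.193662754983354 [ 6.82332611 -0.25430389 -2.14843606] [ 0.04792453 -1.47892507 -0.44873264] 54.582209149573906 64.6438980102539
```

Call:
drive_tool([
  {"delta_pos":[-0.3,0,0.2],"roll":0},
  {"delta_pos":[-0.3,-0.1,0.2],"roll":0},
  {"delta_pos":[-0.3,0,0.1],"roll":0},
  {"delta_pos":[-0.3,-0.1,0.1],"roll":0},
  {"delta_pos":[0,0,0],"roll":0},
])

```text
time_s: 8.6
ee_pos: [609.0, 27.8, 175.1]
eef_rot: [0.999, 0.037, 0.001, -0.0]
wrist_force: [5.6, 0.0, -3.6]
opening: 54.4
grasp_force: 63.9
```

```bash
python3 - <<'E'
from h import *
o=bot.get_obs();print(o['time_s'],o['ee_pos'],np.degrees(2*np.arctan2(o['eef_rot'][1],o['eef_rot'][0])),o['wrist_force'],o['moment'],o['opening'],o['grasp_force'])
s=bot.capture('side');w=bot.capture('wrist')
im=np.hstack([cv2.resize(s[100:200,250:350],(400,400),interpolation=cv2.INTER_CUBIC),cv2.resize(w[70:400,110:440],(400,400),interpolation=cv2.INTER_CUBIC)])
cv2.imwrite('pics/v2.png',im)
E
```

```text
8.6 [608.95352516  27.79601171 175.13964752] 4.199494471641437 [ 5.61097748  0.00568749 -3.6376997 ] [ 0.1275034  -1.11715372 -0.39830776] 54.40936168236917 63.851822298020124
```

View pics/v2.png

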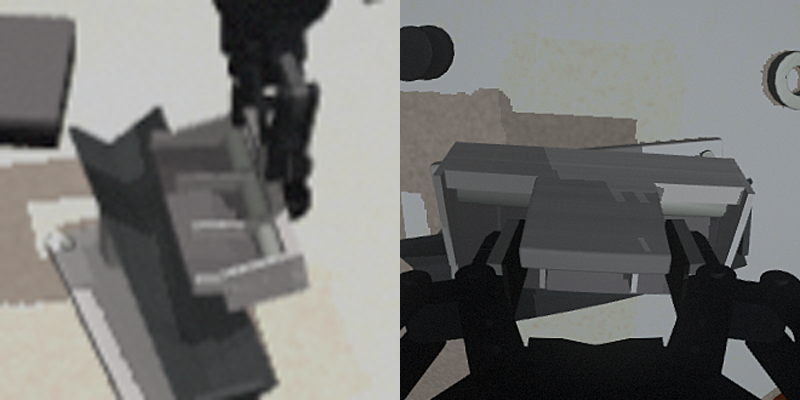

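Call:
drive_tool([
  {"delta_pos":[-0.1,0,0.1],"roll":0.7},
  {"delta_pos":[-0.1,0,0.1],"roll":0.7},
  {"delta_pos":[-0.1,0,0.1],"roll":0.7},
  {"delta_pos":[-0.1,0,0],"roll":0.7},
  {"delta_pos":[-0.1,0,0.1],"roll":0.7},
  {"delta_pos":[-0.1,0,0],"roll":0.7},
  {"delta_pos":[0,0,0],"roll":0},
  {"delta_pos":[0,0,0],"roll":0},
])

```text
time_s: 9.5
ee_pos: [602.8, 27.9, 178.6]
eef_rot: [0.997, 0.073, 0.0, -0.0]
wrist_force: [4.6, 1.2, -1.3]
opening: 53.8
grasp_force: 63.3
```

```bash
cat > st.py <<'E'
from h import *
import sys
o=bot.get_obs();print(o['time_s'].__round__(2),np.round(o['ee_pos'],1),'yaw',np.degrees(2*np.arctan2(o['eef_rot'][1],o['eef_rot'][0])).round(1),np.round(o['wrist_force'],1),np.round(o['moment'],2),round(o['opening'],1),round(o['grasp_force'],1))
s=bot.capture('side');w=bot.capture('wrist');k=sys.argv[1]
cv2.imwrite(f'pics/s_{k}.png',s);cv2.imwrite(f'pics/w_{k}.png',w)
np.savez(f'o_{k}.npz',p=o['ee_pos'],q=o['eef_rot'])
# fold line in side image, brightness profile from stop upward
from fit0 import pose,V
pr=[]
for y in range(0,240,8):
    u,v=px('side',pose(V,(0,y,16)));pr.append(int(s[int(round(v)),int(round(u))].mean()))
print('fold profile',pr)
# wrist: bright (pin/inner) strip beside plate
E
cat > fit0.py <<'E'
from h import *
V=[567.428,-82.928,46.268,0.1618,np.radians(14)]
def pose(p,L): return R.from_euler('ZX',[p[3],p[4]]).as_matrix()@np.array(L,float)+p[:3]
E
python3 st.py a
```

```text
9.5 [602.8  27.9 178.6] yaw 8.4 [ 4.6  1.2 -1.3] [ 0.35 -1.05 -0.37] 53.8 63.3
fold profile [36, 65, 72, 67, 63, 62, 64, 46, 43, 43, 44, 44, 45, 49, 46, 46, 48, 47, 47, 54, 48, 45, 43, 46, 44, 59, 63, 66, 67, 65]
```

Call:
drive_tool([
  {"delta_pos":[-0.2,0,0.1],"roll":0},
  {"delta_pos":[-0.2,0,0],"roll":0},
  {"delta_pos":[0,0,0],"roll":0},
  {"delta_pos":[0,0,0],"roll":0},
  {"delta_pos":[0,0,0],"roll":0},
  {"delta_pos":[0,0,0],"roll":0},
])

```text
time_s: 10.2
ee_pos: [598.6, 27.8, 179.4]
eef_rot: [0.997, 0.073, -0.0, -0.0]
wrist_force: [4.7, 0.5, -1.7]
opening: 54.2
grasp_force: 63.4
```

```bash
python3 st.py b
```

```text
10.2 [598.6  27.8 179.4] yaw 8.4 [ 4.7  0.5 -1.7] [ 0.39 -1.06 -0.41] 54.2 63.4
fold profile [36, 62, 70, 66, 66, 61, 63, 45, 43, 44, 44, 44, 45, 45, 48, 46, 49, 48, 47, 47, 46, 45, 45, 47, 47, 48, 64, 64, 62, 64]
```

Call:
drive_tool([
  {"delta_pos":[-0.2,0,0.1],"roll":0},
  {"delta_pos":[-0.2,0,0],"roll":0},
  {"delta_pos":[0,0,0],"roll":0},
  {"delta_pos":[0,0,0],"roll":0},
  {"delta_pos":[0,0,0],"roll":0},
  {"delta_pos":[0,0,0],"roll":0},
])

```text
time_s: 10.9
ee_pos: [594.7, 27.8, 180.5]
eef_rot: [0.997, 0.073, 0.0, -0.0]
wrist_force: [4.9, 0.3, -1.8]
opening: 54.2
grasp_force: 63.3
```

```bash
python3 st.py c
```

```text
10.9 [594.7  27.8 180.5] yaw 8.4 [ 4.9  0.3 -1.8] [ 0.42 -1.16 -0.44] 54.2 63.3
fold profile [37, 64, 72, 65, 63, 63, 62, 47, 44, 45, 43, 42, 43, 45, 48, 46, 46, 44, 45, 47, 48, 43, 45, 47, 49, 49, 47, 48, 49, 56]
```

Call:
drive_tool([
  {"delta_pos":[-0.2,0,0.1],"roll":0},
  {"delta_pos":[-0.2,0,0],"roll":0},
  {"delta_pos":[0,0,0],"roll":0},
  {"delta_pos":[0,0,0],"roll":0},
  {"delta_pos":[0,0,0],"roll":0},
  {"delta_pos":[0,0,0],"roll":0},
  {"delta_pos":[0,0,0],"roll":0},
])

```text
time_s: 11.7
ee_pos: [590.6, 27.8, 181.4]
eef_rot: [0.997, 0.073, -0.0, -0.0]
wrist_force: [3.6, 0.8, -2.8]
opening: 54.0
grasp_force: 63.4
```

```bash
python3 st.py d; python3 - <<'E'
import cv2,numpy as np
a,b=[cv2.imread(f'pics/s_{k}.png').astype(int) for k in 'cd']
d=np.abs(a-b).max(2)[100:220,240:360]; v,u=np.nonzero(d>40); print(len(v), (u.min()+240,u.max()+240,v.min()+100,v.max()+100) if len(v) else '')
E
```

```text
11.7 [590.6  27.8 181.4] yaw 8.4 [ 3.6  0.8 -2.8] [ 0.35 -1.   -0.33] 54.0 63.4
fold profile [34, 61, 71, 67, 66, 60, 61, 55, 44, 43, 42, 46, 44, 45, 44, 45, 46, 47, 50, 50, 48, 42, 43, 47, 49, 48, 48, 48, 47, 46]
377 (np.int64(249), np.int64(326), np.int64(100), np.int64(185))
```

Call:
drive_tool([
  {"delta_pos":[-0.2,0,0.1],"roll":0},
  {"delta_pos":[-0.2,0,0],"roll":0},
  {"delta_pos":[0,0,0],"roll":0},
  {"delta_pos":[0,0,0],"roll":0},
  {"delta_pos":[0,0,0],"roll":0},
  {"delta_pos":[0,0,0],"roll":0},
  {"delta_pos":[0,0,0],"roll":0},
])

```text
time_s: 12.5
ee_pos: [586.7, 27.8, 182.5]
eef_rot: [0.997, 0.073, 0.0, -0.0]
wrist_force: [4.5, 1.7, 0.4]
opening: 53.8
grasp_force: 62.9
```

```bash
python3 st.py e; python3 - <<'E'
import cv2,numpy as np
from h import *
from fit0 import *
s=cv2.imread('pics/s_e.png').astype(int).mean(2).astype(int)
# ascii of trough region, half-res
print('fold px',[px('side',pose(V,(0,y,11))).round().tolist() for y in (0,60,120,180,240)])
for v in range(125,212,3): print(v,' '.join('%3d'%s[v,u] for u in range(262,328,3)))
E
```

```text
12.5 [586.7  27.8 182.5] yaw 8.4 [4.5 1.7 0.4] [ 0.35 -1.07 -0.36] 53.8 62.9
fold profile [33, 64, 150, 179, 174, 173, 158, 158, 109, 105, 104, 91, 101, 99, 101, 100, 64, 44, 41, 44, 48, 42, 43, 48, 46, 49, 50, 48, 48, 47]
fold px [[306.0, 202.0], [298.0, 185.0], [291.0, 167.0], [284.0, 151.0], [278.0, 135.0]]
125 105  55 198 199 197 197 198 198 199 199 198 199 185  19  94  39  40  22  35  38 103 197
128 106  68 199 197 200 200 198 198 152  54 198 184 131  24 103  33  77  24  31  24 178 198
131  53  91 157 198 200 199 198  92  47  72 113  91  89  77  96  57  25  25  27  24 197 197
134  24 158  66  59 134 196  49  47  95  92  91  84  78  68  67  62  28  21  26  33 195 195
137 145 195 187  60  60  43  46  46  69  68  64  65  65  67  64  68  24  27  80  32  27  84
140 139 140 142  58  62  53  49  47  53  64  63  70  66  64  66  55  25  25  43  28  31  28
143 140 140 143  79  41  53  47  49  51  74  92  94 101 100  91  75  26  56 101  31  28  29
146 140 137 142 137  38  41  46  46  43  73  93  88  82  75  66  65  69  89 117  15  23  27
149 169 169 170 190  45  41  41  46  43 108 109 107 
[... 1179 characters left out ...]
 118  77  59  61 119 157  61  62  63  65 122 194 194 193
191 191 194 191 190 185 188 198 125 119 115  59  60  64 165 115  65  66  66  70 190 189 191
194 193 191 189 190 191 101 196 132 121 118  65  59  60 138 170  61  66  66  65 171 194 191
197 189 189 192 193 193 182 193 193 121 118 102  62  62  87 150  73  73  63  67 194 191 192
200 188 192 191 192 191 192 103 186 121 121 120  63  55  63  47  34  37  42 190 195 190 194
203 192 192 191 190 189 189 181 194 196 121 120  96  39  35  36  35  64 112 199 197 196 198
206 195 189 190 192 193 195 194 127 200 137 121 120  50  75  91  95 121 125 152 197 198 197
209 197 198 198 197 198 198 197 189 201 196 122 120 100 112 155 184 185 187 159 201 201 198
```

Call:
drive_tool([
  {"delta_pos":[0.3,0,0.8],"roll":0},
  {"delta_pos":[0.5,0.1,1.5],"roll":0},
  {"delta_pos":[0.7,0.1,2],"roll":0},
  {"delta_pos":[1.2,0.1,1.5],"roll":0},
  {"delta_pos":[2,0,0.5],"roll":0},
  {"delta_pos":[2,-0.5,0],"roll":0},
  {"delta_pos":[1.5,-1,0],"roll":-0.5},
  {"delta_pos":[1,-1.5,0],"roll":-0.5},
])

```text
time_s: 13.4
ee_pos: [679.5, 0.7, 245.8]
eef_rot: [0.998, 0.065, -0.0, -0.0]
wrist_force: [0.3, -0.9, -2.3]
opening: 54.2
grasp_force: 63.8
```

Call:
drive_tool([
  {"delta_pos":[0,-2.2,0],"roll":-0.5},
  {"delta_pos":[-0.5,-3,0],"roll":-0.5},
  {"delta_pos":[-1,-3,0],"roll":-0.5},
  {"delta_pos":[-1.5,-3,0],"roll":-0.5},
  {"delta_pos":[-1.5,-3,0],"roll":-0.5},
  {"delta_pos":[-1.5,-3,0],"roll":-0.5},
  {"delta_pos":[-1,-2,0],"roll":-0.5},
  {"delta_pos":[0,0,0],"roll":0},
])

```text
time_s: 14.2
ee_pos: [607.3, -194.0, 246.2]
eef_rot: [0.999, 0.033, -0.0, 0.0]
wrist_force: [0.1, 0.3, -3.7]
opening: 53.8
grasp_force: 63.9
```

```bash
python3 st.py f; python3 - <<'E'
import cv2,numpy as np
s=cv2.imread('pics/s_f.png');w=cv2.imread('pics/w_f.png')
z=lambda i,W,H:cv2.resize(i,(W,H),interpolation=cv2.INTER_CUBIC)
cv2.imwrite('pics/v3.png',np.hstack([z(s[125:215,255:335],400,450)[:450],z(w[90:400,130:405],400,450)]))
E
```

```text
14.2 [ 607.3 -194.   246.2] yaw 3.7 [ 0.1  0.3 -3.7] [ 0.02 -0.02 -0.  ] 53.8 63.9
fold profile [38, 52, 116, 137, 133, 132, 130, 129, 134, 131, 131, 168, 159, 128, 126, 126, 79, 68, 75, 74, 76, 73, 74, 74, 74, 73, 73, 73, 74, 72]
```

View pics/v3.png

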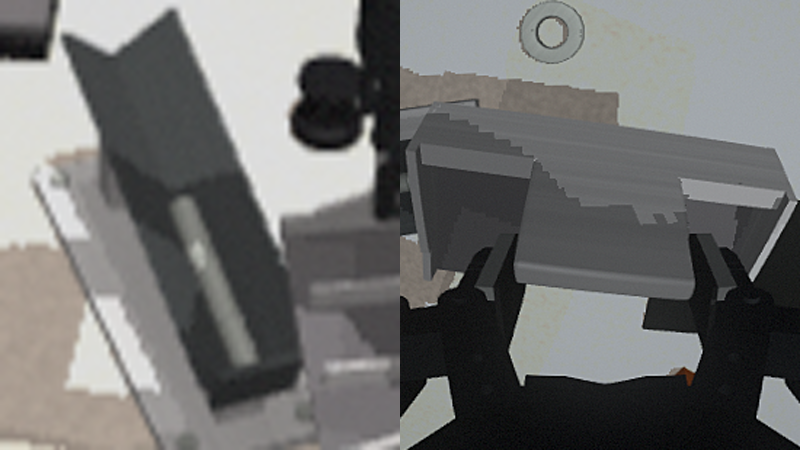

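```bash
python3 - <<'E'
from h import *
from scipy.optimize import least_squares
c=lambda u,v:np.array((130+(u-400)*.6875,90+v*.689))
# tray frame -> tool frame: tool x~tray x, tool y~-tray y, tool z down
obs=[(c(437,103),(5,76,-60)),(c(773,150),(5,-76,-60)),(c(519,284),(-5,28,21)),(c(690,299),(-5,-28,21))]
M=np.diag([1,-1,-1.])
def f(p):
    A=M@R.from_euler('ZYX',[p[3],p[4],p[5]]).as_matrix()
    return np.concatenate([wpx(A@np.array(L,float)+p[:3])-uv for uv,L in obs]+[[(p[0])/5,p[1]/5]])
s=least_squares(f,[0,0,-10,-.1,-.5,0]);print(s.x[:3].round(1),np.degrees(s.x[3:]).round(1),s.fun.round(1))
E
```

```text
[ 5.1  1.3 -8.9] [-10.  -21.7   3.5] [ 0.8  0.1 -0.9 -0.6 -0.5 -0.4  0.7  1.   1.   0.3]
```

Call:
drive_tool([
  {"delta_pos":[-1,-1,0],"roll":0},
  {"delta_pos":[-2,-2.1,-1],"roll":0},
  {"delta_pos":[-2.7,-2.9,-2],"roll":0},
  {"delta_pos":[-2.8,-2.9,-2.5],"roll":0},
  {"delta_pos":[-2.8,-2.9,-2.5],"roll":0},
  {"delta_pos":[-2.7,-2.9,-2.5],"roll":0},
  {"delta_pos":[-1.8,-1.9,-2.5],"roll":0},
  {"delta_pos":[-0.9,-1,-1.5],"roll":0},
])

```text
time_s: 15.1
ee_pos: [439.7, -367.9, 98.6]
eef_rot: [0.999, 0.034, -0.001, -0.001]
wrist_force: [0.3, 1.1, -2.8]
opening: 53.9
grasp_force: 64.0
```

Call:
drive_tool([
  {"delta_pos":[0,0,-1],"roll":0},
  {"delta_pos":[0,0,-0.6],"roll":0},
  {"delta_pos":[0,0,-0.4],"roll":0},
  {"delta_pos":[0,0,0],"roll":0},
  {"delta_pos":[0,0,0],"roll":0},
])

```text
time_s: 15.6
ee_pos: [442.3, -366.9, 81.1]
eef_rot: [0.999, 0.035, 0.0, 0.0]
wrist_force: [0.5, 0.5, -2.7]
opening: 53.7
grasp_force: 64.0
```

Lower until contact.

Call:
drive_tool([
  {"delta_pos":[0,0,-0.4],"roll":0},
  {"delta_pos":[0,0,-0.4],"roll":0},
  {"delta_pos":[0,0,0],"roll":0},
])

```text
time_s: 15.9
ee_pos: [441.4, -366.9, 71.7]
eef_rot: [0.999, 0.034, -0.0, -0.0]
wrist_force: [-0.5, 0.9, -2.9]
opening: 54.2
grasp_force: 64.0
```

Call:
drive_tool([
  {"delta_pos":[0,0,-0.3],"roll":0},
  {"delta_pos":[0,0,-0.2],"roll":0},
  {"delta_pos":[0,0,0],"roll":0},
])

```text
time_s: 16.2
ee_pos: [442.2, -367.3, 68.1]
eef_rot: [0.999, 0.034, 0.001, 0.0]
wrist_force: [1.7, 2.0, 3.8]
opening: 54.0
grasp_force: 64.8
```

Call:
drive_tool([
  {"delta_pos":[0.4,0,-0.1],"roll":0},
  {"delta_pos":[0.4,0,-0.1],"roll":0},
  {"delta_pos":[0,0,0],"roll":0},
])

```text
time_s: 16.5
ee_pos: [450.0, -367.2, 65.4]
eef_rot: [0.999, 0.034, -0.0, -0.0]
wrist_force: [-1.0, 2.3, 4.9]
opening: 53.9
grasp_force: 64.1
```

Call:
drive_tool([
  {"delta_pos":[0.4,0,-0.1],"roll":0},
  {"delta_pos":[0.4,0,-0.1],"roll":0},
  {"delta_pos":[0,0,0],"roll":0},
])

```text
time_s: 16.8
ee_pos: [458.0, -367.3, 63.2]
eef_rot: [0.999, 0.034, -0.0, 0.0]
wrist_force: [-1.0, -0.4, 3.1]
opening: 53.7
grasp_force: 62.6
```

Call:
drive_tool([
  {"delta_pos":[0.4,0,-0.15],"roll":0},
  {"delta_pos":[0.4,0,-0.15],"roll":0},
  {"delta_pos":[0,0,0],"roll":0},
])

```text
time_s: 17.1
ee_pos: [466.0, -367.3, 60.2]
eef_rot: [0.999, 0.034, 0.0, 0.0]
wrist_force: [-1.8, -1.6, 2.9]
opening: 53.4
grasp_force: 62.4
```

Call:
drive_tool([
  {"delta_pos":[0.4,0,-0.25],"roll":0},
  {"delta_pos":[0.4,0,-0.25],"roll":0},
  {"delta_pos":[0,0,0],"roll":0},
])

```text
time_s: 17.4
ee_pos: [474.5, -367.5, 55.7]
eef_rot: [0.999, 0.034, 0.001, 0.0]
wrist_force: [0.1, -3.0, 7.1]
opening: 53.6
grasp_force: 61.5
```

Call:
drive_tool([
  {"delta_pos":[0.3,0,-0.2],"roll":0},
  {"delta_pos":[0.2,0,-0.1],"roll":0},
  {"delta_pos":[0,0,0],"roll":0},
])

```text
time_s: 17.7
ee_pos: [479.4, -367.7, 52.9]
eef_rot: [0.999, 0.034, 0.001, 0.001]
wrist_force: [0.0, -3.7, 7.4]
opening: 53.5
grasp_force: 62.2
```

```bash
python3 st.py g
```

```text
17.7 [ 479.4 -367.7   52.9] yaw 3.9 [ 0.  -3.7  7.4] [-0.52  0.45  0.05] 53.5 62.2
fold profile [94, 93, 93, 93, 90, 87, 86, 81, 76, 55, 50, 51, 49, 51, 51, 82, 98, 93, 95, 94, 90, 76, 78, 77, 77, 77, 77, 75, 75, 74]
```

Call:
drive_tool([
  {"delta_pos":[0,0,0],"roll":0},
  {"delta_pos":[0,0,0],"roll":0},
  {"delta_pos":[0,0,0],"roll":0},
  {"delta_pos":[0,0,0],"roll":0},
  {"delta_pos":[0,0,0],"roll":0},
], fingers=8.5)

```text
time_s: 18.3
ee_pos: [478.6, -367.1, 52.2]
eef_rot: [0.999, 0.034, -0.0, -0.0]
wrist_force: [-0.6, -0.3, -0.2]
opening: 85.4
grasp_force: 0.0
```

Call:
drive_tool([
  {"delta_pos":[0,0,1],"roll":0},
  {"delta_pos":[0,0,2],"roll":0},
  {"delta_pos":[0,0,3],"roll":0},
  {"delta_pos":[0,0,4],"roll":0},
  {"delta_pos":[0,0,4],"roll":0},
  {"delta_pos":[0,0,3],"roll":0},
  {"delta_pos":[0,0,0],"roll":0},
  {"delta_pos":[0,0,0],"roll":0},
])

```text
time_s: 19.1
ee_pos: [478.7, -367.3, 223.4]
eef_rot: [0.999, 0.034, 0.001, 0.0]
wrist_force: [-0.5, -0.4, -0.5]
opening: 85.1
grasp_force: 0.0
```

```bash
python3 st.py h; python3 - <<'E'
from h import *
from scipy.optimize import least_squares
w=cv2.cvtColor(cv2.imread('pics/w_h.png'),cv2.COLOR_BGR2GRAY)
w1=cv2.cvtColor(cv2.imread('pics/w1.png'),cv2.COLOR_BGR2GRAY)
o=np.load('o_h.npz');Rw=R.from_quat(o['q']).as_matrix()
# tray blob: bright region on black mat in the wrist picture
m=(w>75).astype(np.uint8); n,l,st,c=cv2.connectedComponentsWithStats(m)
K=[(i,st[i].tolist()) for i in range(1,n) if st[i][4]>400]; print(K)
g=lambda P:wpx(Rw.T@(np.array(P,float)-o['p'])).round().tolist()
yaw=np.radians(-4);Q=R.from_euler('z',yaw).as_matrix()
for L in [(-5,28,21),(-5,-28,21),(-72,76,-31),(-72,-76,-31),(5,76,-31),(5,-76,-31)]: print(L,g(Q@np.array(L)+[479,-368,64]))
for i in range(100,270,7): print(i,' '.join('%3d'%w[i,j] for j in range(150,390,8)))
E
```

```text
19.1 [ 478.7 -367.3  223.4] yaw 3.9 [-0.5 -0.4 -0.5] [-0.04  0.01 -0.03] 85.1 0.0
fold profile [49, 48, 50, 60, 121, 105, 37, 40, 41, 45, 44, 47, 49, 49, 54, 54, 57, 58, 69, 113, 126, 202, 167, 52, 78, 97, 95, 94, 97, 96]
[(1, [0, 0, 559, 367, 131826]), (3, [193, 158, 150, 92, 6909]), (15, [102, 360, 38, 40, 645]), (16, [402, 360, 54, 60, 1929])]
(-5, 28, 21) [241.0, 191.0]
(-5, -28, 21) [300.0, 199.0]
(-72, 76, -31) [198.0, 230.0]
(-72, -76, -31) [327.0, 247.0]
(5, 76, -31) [203.0, 165.0]
(5, -76, -31) [340.0, 183.0]
100 156 155 156 154 155 156 157 155 155 156 156 151 156 156 156 154 155 156 156 158 158 156 157 157 157 156 157 156 157 154
107 155 155 157 158  42 123 168 157 154 156 155 154 157 156 156 155 155 155 157 157 155 157 156 157 156 157 157 156 155 158
114 155 155 155 156  38  39  40  37  37  32  28  25  43 159 156 158 155 155 156 154 157 156 157 157 158 158 157 154 157 158
121 154 156 156 156  38  35  37  35  34  29  32  29  33  31  32  33  32  23 114 168 158 157 157 157 157 157 158 156 158 157
128 154 154 155 155  35  35  33  33  32  30  32  33  28  32  32  28  30  32  32 
[... 1823 characters left out ...]
  32  36  97  90  90  97  99  94  96  95  97  96 145  37  31  34 156 156 159 159
240  96 101  99 155 154 155 161 155  18  34  34  32  37  40  38  29  73 101  98  98  97  55 159  33  35  30 156 160 157 156
247 102 102 151 156 155 156 156 155 156 154 155 156 162 144  36  32  35  36  36  35  45 106  39  31  33  84 157 158 158 157
254 101 153 155 152 155 155 156 154 155 150 155 158 157 157 156 157 156 155 158 159 122  24  34  36  35 160 155 159 159 157
261 140 148  52  23 151 156 156 156 155 155 157 156 156 158 157 155 158 158 157 160 157 157 159 157 159 157 158  22  55  42
268  87  50  18  27 153 151 154 156 152 155 157 157 159 158 157 159 157 157 157 157 159 158 156 157 157 157 156  29  29  52
```

```bash
python3 -c "
from workcell import bot
print(bot.finish_job())"
```

```text
the job is handed in; nothing more can be done
None
```

I handed the job in at 19.1 s: the last look at the trough showed all three pins in one closed row against the stop. By a final picture's numbers, the released tray stands upright about 16 mm from the mat's centre. No verdict came back, and I did not recheck the pins after setting the tray down because the arm hid them. The cameras put the fingertips about 30 mm farther back than specified, so the first grasp closed above the handle, and I regripped lower.

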